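# Find and press the hidden lid release of a bench photometer

### The job

The sample lid of the white photometer is opened by a hidden release: a tongue at the bottom of a notch somewhere in the middle part of the instrument's front edge. Lay a fingertip on top of the front edge near its left end (left as seen from the robot), slide it along the edge towards the right until it finds the notch, then press the tongue inside fully down so that the lid pops ajar, and move clear. Do not push hard on the instrument, do not pick anything up, and leave everything else standing where it is.

Things in the scene. Friction and masses are not known exactly. Their poses are not given: they have to be found in the camera images.
- analyzer: White bench photometer, fixed to the bench, 200 (x) x 320 (y) x 70 high mm. Origin: centre of its underside, on the bench; x points from its front to its back (away from the robot), y to the left as seen from the robot, z up. Its front edge is a level ledge, top 50 mm above the bench, x = -100 to -55 mm, along all 320 mm of y; behind it the housing steps up to 70 mm.
- edge_left (a point): upper front corner of the ledge at its left end: x = -100, y = 160, z = 50 mm in the photometer's frame. From here to y = 64 mm the ledge is always solid; between y = -64 and 64 mm its top is 0.4 mm lower and has the notch.
- edge_right (a point): upper front corner of the ledge at its right end: x = -100, y = -160, z = 50 mm in the photometer's frame. The one notch is cut into the ledge from above, open to the front: 38 mm long (y), full ledge depth (x), 14 mm deep. Its middle lies at an unknown y between -45 and 45 mm, different each time. Its floor is the tongue, of the same white plastic.
- release (a joint): travel of the tongue in the notch, m: 0 up (its top 36 mm above the bench, 14 mm below the ledge top), 0.008 fully down. It moves with stiff friction of 6 to 9 N all the way, has no return spring and stays where it is pushed.
- lid (a joint): angle of the sample lid, rad: 0 shut, flush with the housing top; 0.304 ajar with the tongue fully down. The lid, 82 x 98 mm, in the middle of the top (x = 2 to 84 mm, y = -49 to 49 mm), is hinged at its rear, linked to the tongue, and rises as the tongue is pressed (its front to 95 mm above the bench).
- beaker: glass beaker, 70 mm across, 90 high, to be left alone; origin under its centre
- wash_bottle: clear wash bottle with a bent spout, 70 mm across, 190 high, to be left alone; origin under its centre
- cylinder: glass measuring cylinder with a yellow collar, foot 60 mm across, 150 high, to be left alone; origin under its centre
- logger: yellow handheld logger lying flat, 150 x 85 x 30 mm, to be left alone; origin under its centre
- cuvette: clear cuvette, 12.5 x 12.5 x 45 mm, standing on the photometer's housing behind the front edge, to be left alone; origin under its centre
- stopper: tan rubber stopper, 34 mm across, 30 high, between robot and photometer, to be left alone; origin under its centre
- weight: brass 200 g weight, 28 mm across, 44 high, between robot and photometer, to be left alone; origin under its centre

How it is judged:
By the outcome, as a careful person would: the job done as asked, in the order asked, and still so for the second after the job is handed in, with the robot touching nothing.
It also fails if it takes over 64 s, if anything falls off the work surface, if the arm or the gripper's body presses on something with over 40 N, if the wrist force passes 120 N, or if a joint passes its speed limit or range.

### The arm

A 6-joint arm with a two-finger parallel gripper is mounted at the origin on the work surface. World frame = base frame: x ahead of the robot, y to its left, z up, the work surface at z = 0. Lengths are in m, angles in degrees, forces in N, time in s.
With the tool pointing down it reaches from about 0.325 to 0.85 m from the base axis. Payload 15.5 kg.
Tool frame: the origin (TCP) lies at the very end of the fingers, on their centre line; the grasp point (between the pads) lies arm.grip_depth behind it (arm.grip_depth is the distance from the TCP to the grasp point, in m); z points along the fingers, y is the line along which they close (so a half turn about z gives the same grasp; the last joint's range is limited). The gripper opens to 91 mm and grips with 3 to 60 N. Pads are 32 mm wide; open, the fingers measure 118 mm over their backs; the gripper's body (76 mm by 178 mm) begins 60 mm behind the grasp point.
Start: joints at [62.08, 28.281, 77.091, -0, 74.628, -5.472], TCP at [0.239, 0.578, 0.186] pointing down, gripper open.
Joint ranges: [-166.48, 166.48], [-47.26, 123.95], [12.59, 153.08], [-70.14, 250.14], [6.76, 159.57], [-176.63, 176.63]. Speed limits (degrees/s): [108.29, 108.29, 147.25, 172.46, 172.46, 172.46].

### API

Orientations are given as a 3x3 rotation matrix whose columns are the frame's x, y, z axes.
In Python, from rig import arm gives the robot as it stands. Calls block until the motion is done:
- arm.move_to(position, orientation): joint-space move of the TCP to a pose.
- arm.move_l(position, orientation=None, feed=0.15): straight line of the TCP; orientation=None keeps the orientation; feed is the mean speed in m/s.
- arm.move_joints(angles): joint-space move.
- arm.grip(opening): finger opening in m; the grip force is fixed at half the most; returns when the fingers have stopped.
- arm.sleep(seconds).
- arm.solve_ik(position, orientation): joint angles nearest the present ones, or None.
- arm.snapshot(name): name is "scene" or "top" or "wrist"; returns the picture (400x640x3 uint8, red, green, blue); there is no depth.
- arm.get_calibration(name): a dict with "intrinsics" (3x3 intrinsics, pixels), "cam_to_world" (4x4, takes a point from camera to world coordinates). Camera axes: x right, y down, z forward; pixel columns grow to the right and rows downward; lengths in m; the calibration is good to about 2 mm. The wrist camera is an equidistant fisheye: a pixel r from the principal point sees the ray r / f radians off the axis. A picture is of the moment at which its call begins: read the wrist's pose just before it. get_calibration takes no time and is no camera call; for the wrist camera it gives the pose at the moment of the call.
A pose or a line that the arm cannot do raises arm.Unreachable and nothing moves.
- arm.sign_off(): hands the job in, once; it reports no verdict.
Readings, each from a call of its own:
- arm.current_t(): time.
- arm.current_joint_positions(): joint angles.
- arm.current_dq(): joint speeds.
- arm.current_tau(): joint torques, N m.
- arm.current_ee_pos(): TCP position.
- arm.current_tool_rot(): TCP orientation.
- arm.current_force(): force on the tool from outside, world axes, zero at the start.
- arm.current_torque(): the same for the moment, N m.
- arm.current_width(): finger opening in m.
Only numpy, scipy, OpenCV 4.12 (cv2) and the standard library are available. Lean on these libraries where they do the work, as an engineer would, in place of code of your own. Each camera call takes 0.05 s, during which the arm holds its last target. There are 200 camera calls.

## Working session

There is one attempt and no reset: what is moved stays moved. The work goes in short steps, each a Python script; the robot and the scene stay as the last script left them, time stands still between calls to the robot, and variables do not carry over. Pictures are saved under pics/ and viewed, on a budget of 10 in all, crops included, one or two more only if the job needs it, and the job is handed in when it is done.

```bash
mkdir -p pics; ls
python3 - <<'E'
from rig import arm
import cv2,numpy as np
np.set_printoptions(precision=4,suppress=True)
for n in("scene","top"):
    im=arm.snapshot(n); cv2.imwrite(f"pics/{n}0.png",im[:,:,::-1])
    c=arm.get_calibration(n); print(n,c["intrinsics"],c["cam_to_world"])
print(arm.current_t(),arm.grip_depth,arm.current_tool_rot(),arm.current_force(),arm.current_width())
E
```

```text
pics
scene [[439.0637   0.     328.8095]
 [  0.     439.0637 197.6663]
 [  0.       0.       1.    ]] [[ 0.3717  0.5972 -0.7108  1.3785]
 [ 0.9284 -0.2437  0.2807 -0.3061]
 [-0.0056 -0.7641 -0.645   0.7589]
 [ 0.      0.      0.      1.    ]]
top [[427.4792   0.     320.4198]
 [  0.     427.4792 203.3616]
 [  0.       0.       1.    ]] [[-0.0211 -0.9728  0.2305  0.3542]
 [-0.9998  0.0194 -0.0096  0.0055]
 [ 0.0049 -0.2307 -0.973   1.2039]
 [ 0.      0.      0.      1.    ]]
0.1 0.0188 [[-0.9242  0.3819 -0.0005]
 [ 0.3819  0.9242 -0.001 ]
 [ 0.0001 -0.0011 -1.    ]] [ 0.2065 -0.0782  0.0185] 0.09138554453172495
```

View pics/top0.png

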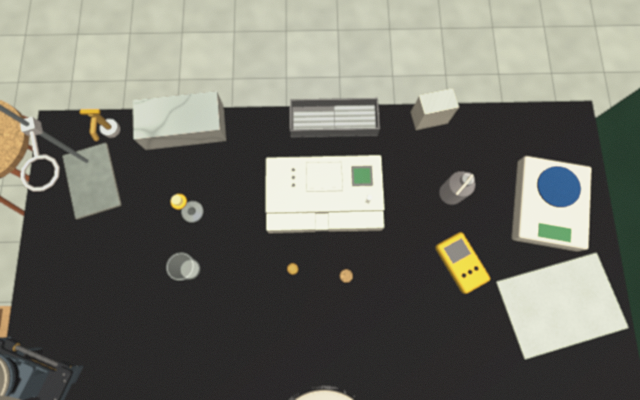

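View pics/scene0.png

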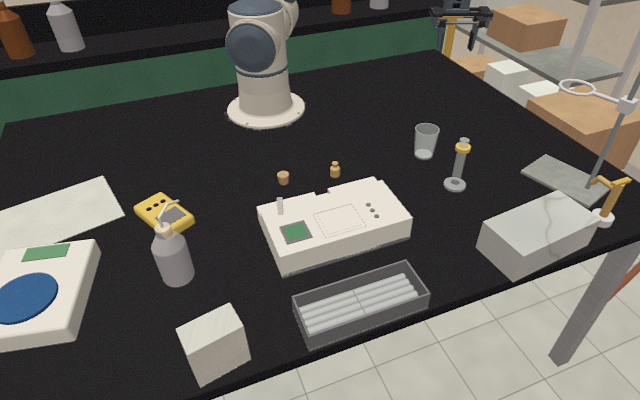

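The top view shows the photometer at about (325,193), with a notch near (321,219) on its ledge. The cuvette is near (367,201), and the stopper and weight sit in front at (346,276) and (293,269). The scene view agrees, with the notch near (322,192). Next I'll measure the corners.

```bash
cat > h.py <<'E'
import cv2,numpy as np
np.set_printoptions(precision=4,suppress=True)
def ray(cal,u,v):
    K=cal["intrinsics"];T=cal["cam_to_world"]
    d=T[:3,:3]@np.linalg.solve(K,[u,v,1.]);return T[:3,3],d
def cast(cal,u,v,z):
    o,d=ray(cal,u,v);return o+d*(z-o[2])/d[2]
def proj(cal,p):
    T=cal["cam_to_world"];q=cal["intrinsics"]@(T[:3,:3].T@(np.asarray(p)-T[:3,3]));return q[:2]/q[2]
E
python3 - <<'E'
from h import *
from rig import arm
im=cv2.imread("pics/top0.png"); s=im[148:240,258:393]
cv2.imwrite("pics/crop_top.png",cv2.resize(s,None,fx=5.8,fy=5.8,interpolation=cv2.INTER_CUBIC))
g=im.min(2); m=(g>110).astype(np.uint8); n,l,st,_=cv2.connectedComponentsWithStats(m)
k=l[180,300]; c=cv2.findContours((l==k).astype(np.uint8),0,2)[0][0]
q=cv2.approxPolyDP(c,4,True)[:,0]; print(st[k],q.tolist())
cal=arm.get_calibration("top")
for p in q: print(p,cast(cal,*p,0),cast(cal,*p,.05),cast(cal,*p,.07))
print("profile rows col 290",g[200:238,290],"col 321",g[200:238,321]); print("row 218",g[218,300:345])
E
```

```text
[ 265  155  120   78 8611] [[380, 155], [267, 157], [266, 229], [382, 228]]
[380 155] [ 0.7838 -0.1868  0.    ] [ 0.7659 -0.1788  0.05  ] [ 0.7588 -0.1756  0.07  ]
[267 157] [0.784  0.1492 0.    ] [0.7662 0.1432 0.05  ] [0.759  0.1408 0.07  ]
[266 229] [0.5674 0.1504 0.    ] [0.5585 0.1443 0.05  ] [0.555  0.1419 0.07  ]
[382 228] [ 0.5636 -0.1808  0.    ] [ 0.5549 -0.1731  0.05  ] [ 0.5514 -0.17    0.07  ]
profile rows col 290 [231 230 230 231 231 232 231 231 232 232 231 218 182 200 226 232 232 231
 232 232 231 231 231 232 231 232 232 233 228 203 155 119  89  56  40  37
  41  41] col 321 [231 232 231 231 232 231 231 232 232 232 224 177 140 166 218 231 233 232
 232 232 232 232 232 231 232 232 233 233 225 176 113  67  41  37  37  41
  42  41]
row 218 [232 232 231 232 233 232 232 232 232 232 232 232 232 232 228 225 229 232
 233 232 232 232 232 232 232 232 232 227 222 228 232 232 231 232 232 232
 232 232 232 232 232 232 232 232 232]
```

View pics/crop_top.png

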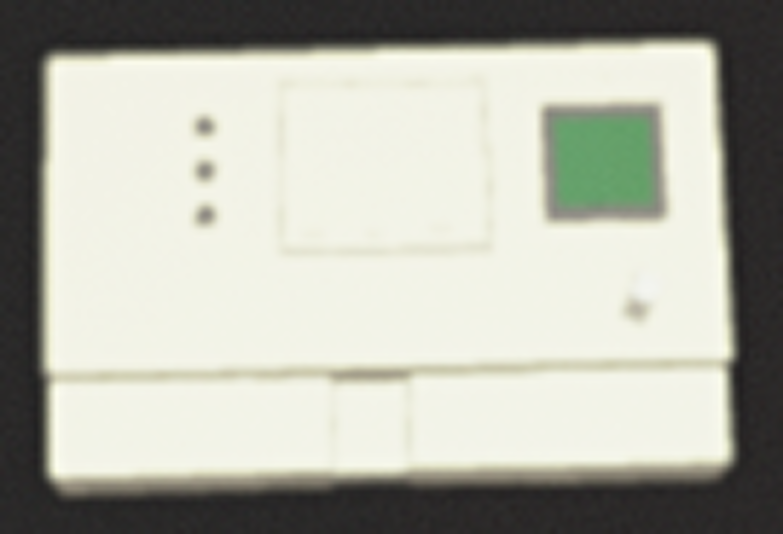

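The crop shows the ledge front corners at (266.2,230) and (384,227.8), and the rear housing corners at (265.5,157) and (381,155). The notch sides are at columns 315 and 328, row 220. The cuvette foot is near (367.2,201.5).

Run:
```python
from h import *
from rig import arm
cal=arm.get_calibration("top")
f=lambda u,v:((u+.5)/5.8-.5+258,(v+.5)/5.8-.5+148)
L=cast(cal,*f(48,477),.05);R=cast(cal,*f(733,464),.05);RL=cast(cal,*f(45,55),.07);RR=cast(cal,*f(716,42),.07)
SL=cast(cal,*f(45,373),.07);SR=cast(cal,*f(733,358),.07)
print("L,R",L,R,np.linalg.norm(L-R),"RL,RR",RL,RR,np.linalg.norm(RL-RR),"step",SL,SR)
e=(L-R)[:2]; yaw1=np.degrees(np.arctan2(-e[0],e[1])); e=(RL-RR)[:2]; yaw2=np.degrees(np.arctan2(-e[0],e[1]));e=(SL-SR)[:2]
print("yaw",yaw1,yaw2,np.degrees(np.arctan2(-e[0],e[1])))
print("depth",np.linalg.norm((RL+RR-L-R)[:2]/2))
yaw=np.radians((yaw1+yaw2)/2); X=np.array([np.cos(yaw),np.sin(yaw)]);Y=np.array([-X[1],X[0]])
C=((L+R)[:2]/2+.1*X+(RL+RR)[:2]/2-.1*X)/2; print("centre",C)
for n,p,z in(("nl",(332,420),.05),("nr",(409,420),.05),("cuv foot",(635,313),.07),("cuvtop",(645,285),.115)):
    d=cast(cal,*f(*p),z)[:2]-C; print(n,d@X,d@Y)
for n,p,z in(("stopper",(346,276),.03),("weight",(293,269),.044)): w=cast(cal,*p,z); d=w[:2]-C; print(n,w,d@X,d@Y)
sc=arm.get_calibration("scene")
P=lambda x,y,z:np.r_[C+x*X+y*Y,z]
for q in((-.1,.16,.05),(-.1,-.16,.05),(.1,.16,.07),(.1,-.16,.07)): print(q,"scene px",proj(sc,P(*q)))
R0=np.c_[np.r_[-X,0],np.r_[Y,0],[0,0,-1]]
for R in(R0,R0*[-1,-1,1]):
  for p in((-.09,.14,.08),(-.09,0,.028)): print(arm.solve_ik(P(*p),R))
```

```text
L,R [0.5563 0.1447 0.05  ] [ 0.5559 -0.1785  0.05  ] 0.32320887423361766 RL,RR [0.7589 0.1454 0.07  ] [ 0.7593 -0.1786  0.07  ] 0.3240043160386477 step [0.6021 0.1441 0.07  ] [ 0.6028 -0.1781  0.07  ]
yaw -0.0606230946871792 0.05993112681082506 0.12821805813486875
depth 0.20299140439550536
centre [ 0.6576 -0.0167]
nl -0.07668590013788072 0.02718663090596878
nr -0.07742222004223277 -0.009299242972836744
cuv foot -0.03220961627062405 -0.11642439899790467
cuvtop -0.030014008781488456 -0.11606027523368603
stopper [ 0.4284 -0.0712  0.03  ] -0.2291892081940429 -0.05449451180673205
weight [0.4491 0.0716 0.044 ] -0.20851338487329887 0.08834009444925277
(-0.1, 0.16, 0.05) scene px [372.4706 175.7999]
(-0.1, -0.16, 0.05) scene px [255.0041 205.7689]
(0.1, 0.16, 0.07) scene px [411.3694 217.652 ]
(0.1, -0.16, 0.07) scene px [277.9371 256.738 ]
[  6.3636  31.7738  90.2289  -0.      57.9974 -83.6361]
[ -7.7133  35.1922  94.4564  -0.      50.3514 -97.7129]
[ 6.3636 31.7738 90.2289 -0.     57.9974 96.3639]
[-7.7133 35.1922 94.4564 -0.     50.3514 82.2871]
```

```bash
cat >> h.py <<'E'
C=np.array([.6576,-.0167]); R0=np.array([[-1.,0,0],[0,1,0],[0,0,-1]]); XL=-.082
P=lambda y,z,x=XL:np.array([C[0]+x,C[1]+y,z])
E
python3 - <<'E'
from h import *
from rig import arm
p=arm.current_ee_pos(); arm.move_l([p[0],p[1],.30],feed=.3)
arm.move_to(P(.138,.25),R0); arm.grip(0)
arm.move_l(P(.138,.075),feed=.2); t=arm.current_t()
arm.sleep(.2); F=[arm.current_force() for _ in range(3)]
print(t,arm.current_t(),arm.current_ee_pos()-P(.138,.075),F,arm.current_width())
cv2.imwrite("pics/wrist1.png",arm.snapshot("wrist")[:,:,::-1])
t=arm.current_t(); arm.move_l(P(.138,.070),feed=.05); print("5mm@.05",arm.current_t()-t)
E
```

```text
5.0667 5.2667 [0.0006 0.0001 0.0009] [array([ 0.0836, -0.4635, -0.3985]), array([ 0.0836, -0.4635, -0.3985]), array([ 0.0836, -0.4635, -0.3985])] 0.00015213571576222772
5mm@.05 0.25
```

View pics/wrist1.png

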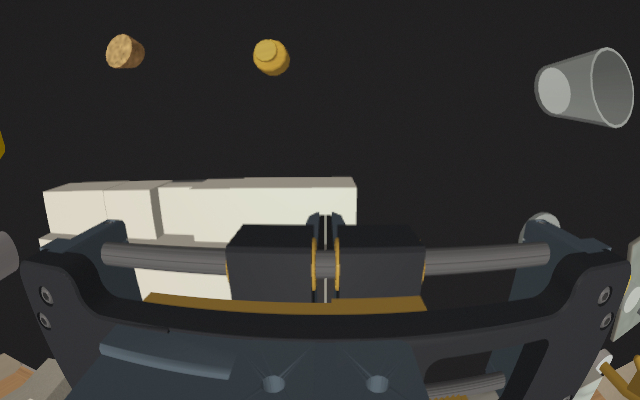

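The wrist view (left in the picture is the robot's right) shows the closed fingers at column 325, just inside the ledge's left end at column 356. The notch is at about columns 105–160, and nothing stands on the ledge. Next I'll make contact gently.

Run:
```python
from h import *
from rig import arm
arm.move_l(P(.138,.0545),feed=.05); arm.sleep(.15)
f0=arm.current_force(); z=.0545; print(f0)
while z>.044:
    z-=.0004; arm.move_l(P(.138,z),feed=.02); f=arm.current_force()-f0
    print(round(z,4),arm.current_ee_pos(),f)
    if f[2]>3: break
arm.sleep(.3); print(arm.current_t(),arm.current_ee_pos(),arm.current_force()-f0); np.save("f0.npy",f0)
```

```text
[-0.1242 -0.0744  0.4254]
0.0541 [0.5757 0.1213 0.0542] [-0.9476 -0.1775 -0.3576]
0.0537 [0.5756 0.1213 0.0537] [-0.5124 -0.8191  0.5637]
0.0533 [0.5756 0.1213 0.0532] [ 0.0802  0.4324 -0.0128]
0.0529 [0.5756 0.1213 0.0529] [0.4414 0.2317 0.249 ]
0.0525 [0.5756 0.1213 0.0525] [ 0.5348 -0.3101 -0.2461]
0.0521 [0.5756 0.1213 0.0521] [ 1.0778 -0.2666 -0.6429]
0.0517 [0.5756 0.1213 0.0517] [-0.5578  1.4318 -0.7947]
0.0513 [0.5756 0.1213 0.0513] [-0.1161 -0.6904 -0.5467]
0.0509 [0.5756 0.1213 0.0509] [ 0.3926 -0.3051 -1.4255]
0.0505 [0.5756 0.1213 0.0505] [ 0.7056  0.6134 -0.2127]
0.0501 [0.5756 0.1213 0.0501] [-0.1288 -0.0625 -0.6078]
0.0497 [0.5756 0.1213 0.0497] [ 0.0533 -0.4676 -0.0279]
0.0493 [0.5756 0.1213 0.0493] [ 0.8568  0.8258 -0.1205]
0.0489 [0.5756 0.1213 0.0489] [ 0.3567  0.0792 -0.1725]
0.0485 [0.5756 0.1213 0.0485] [ 0.0371 -0.6017  0.1376]
0.0481 [0.5756 0.1213 0.0481] [ 0.0827 -1.0155 -0.1454]
0.0477 [0.5756 0.1213 0.0477] [ 0.0491  0.1676 -0.448 ]
0.0473 [0.5756 0.1213 0.0473] [-0.3145 -0.0565 -0.2576]
0.0469 [0.5756 0.1213 0.0469] [ 0.2722  0.2183 -0.5947]
0.0465 [0.5756 0.1213 0.0465] [-0.2891 -0.5601 -1.2505]
0.0461 [0.5756 0.1213 0.0461] [-0.2505  0.7993 -1.1173]
0.0457 [0.5756 0.1213 0.0457] [ 0.2148 -0.2107 -1.7906]
0.0453 [0.5756 0.1213 0.0453] [ 0.6117  0.5847 -0.6607]
0.0449 [0.5756 0.1213 0.0449] [-0.0414  0.1803 -0.9459]
0.0445 [0.5755 0.1213 0.0445] [ 0.6474  0.2072 -1.0432]
0.0441 [0.5756 0.1213 0.0441] [ 0.0879 -0.3842 -0.5819]
0.0437 [0.5756 0.1213 0.0437] [ 0.3888  0.068  -0.5635]
13.225 [0.5756 0.1213 0.0437] [-0.1491 -0.3955 -0.8694]
```

There is no contact even at 43.7 mm, so the pose is suspect. I'll look again.

Run:
```python
from h import *
from rig import arm
im=arm.snapshot("scene")[:,:,::-1]; a=cv2.resize(im[120:260,230:430],None,fx=3,fy=3,interpolation=cv2.INTER_CUBIC)
im=arm.snapshot("wrist")[:,:,::-1]; b=cv2.resize(im[160:300,200:400],None,fx=3,fy=3)[:180]
cv2.imwrite("pics/c2.png",np.vstack([a,b])[:600])
sc=arm.get_calibration("scene"); print([(3*(proj(sc,p)-[230,120])).round() for p in (arm.current_ee_pos(),P(.16,.05,-.1),P(-.16,.05,-.1),P(.16,.07,.1))])
t=arm.get_calibration("top"); i=arm.snapshot("top")[:,:,::-1]; cv2.imwrite("pics/top2.png",i)
print(proj(t,arm.current_ee_pos()),arm.get_calibration("wrist"))
```

```text
[array([413., 190.]), array([427., 167.]), array([ 75., 257.]), array([544., 293.])]
[274.6793 223.1344] {'intrinsics': array([[309.7069,   0.    , 325.0267],
       [  0.    , 309.7069, 198.8889],
       [  0.    ,   0.    ,   1.    ]]), 'cam_to_world': array([[-0.0006,  0.9702,  0.2423,  0.507 ],
       [ 1.    ,  0.0005,  0.0005,  0.1214],
       [ 0.0004,  0.2423, -0.9702,  0.2424],
       [ 0.    ,  0.    ,  0.    ,  1.    ]])}
```

View pics/c2.png

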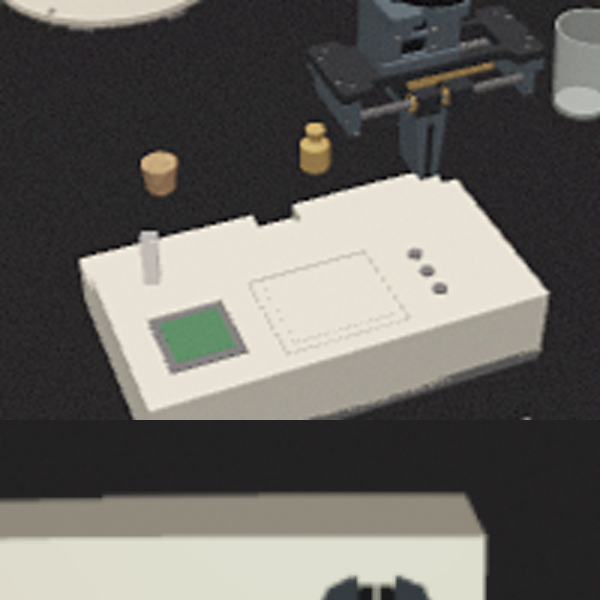

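The scene and wrist crops show the fingertip over the ledge: front edge at wrist row 199, tip at row 212, ledge end at column 362. The tip seems to sit higher than the TCP reading says. I'll look closer.

Run:
```python
from h import *
from rig import arm
im=arm.snapshot("wrist")[:,:,::-1]; cv2.imwrite("pics/wrist3.png",im)
b=cv2.resize(im[175:275,260:393],None,fx=6,fy=6,interpolation=cv2.INTER_CUBIC); cv2.imwrite("pics/w3c.png",b)
print(arm.current_width(),arm.current_tau(),arm.current_joint_positions(),arm.current_force(),arm.current_ee_pos(), arm.current_tool_rot())
```

```text
0.0002114360941146263 [ -0.0065 -87.4502 -27.2228  -0.0232   0.0812   0.    ] [  6.0866  35.0873  90.8288  -0.0025  54.0811 -83.915 ] [ 0.163  -0.512   0.0972] [0.5756 0.1213 0.0437] [[-1.     -0.0001  0.0001]
 [-0.0001  1.     -0.    ]
 [-0.0001 -0.     -1.    ]]
```

View pics/w3c.png

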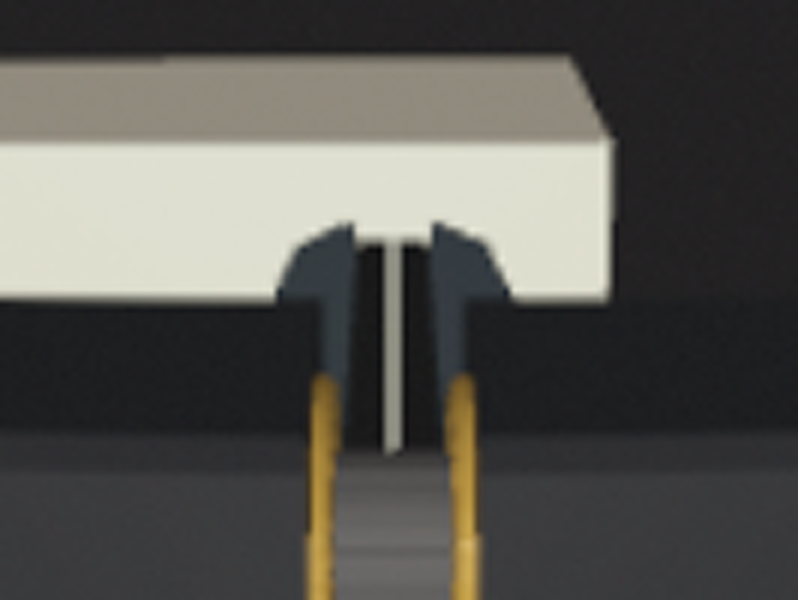

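The zoomed wrist picture confirms the ledge. Its front edge (row 198.5) and end (column 361.5) cast to x=0.5545, y=0.145 at z=0.05, and the bottom edge casts consistently to z=0. The finger ends at rows 212–215, over the ledge, so the real tip must still be above it and its end lies short of the reported TCP. I'll go on down in small, force-guarded steps.

Run:
```python
from h import *
from rig import arm
f0=np.load("f0.npy"); z=.0437
while z>.027:
    z-=.0005; arm.move_l(P(.138,z),feed=.02); f=arm.current_force()-f0
    if abs(f[2])>2: arm.sleep(.05); f=arm.current_force()-f0; print(round(z,4),arm.current_ee_pos(),f)
    if f[2]>3: break
print(arm.current_t(),z,arm.current_ee_pos(),[arm.current_force()-f0])
```

```text
21.925 0.026699999999999988 [0.5756 0.1213 0.0267] [array([ 0.9226,  0.4341, -0.431 ])]
```

Run:
```python
from h import *
from rig import arm
im=arm.snapshot("wrist")[:,:,::-1]; b=cv2.resize(im[150:250,260:393],None,fx=4,fy=4,interpolation=cv2.INTER_CUBIC)
s=arm.snapshot("scene")[:,:,::-1]; a=cv2.resize(s[120:200,310:443],None,fx=4,fy=4,interpolation=cv2.INTER_CUBIC)
o=np.zeros((720,532,3),np.uint8); cv2.imwrite("pics/c4.png",cv2.resize(np.hstack([np.vstack([b[:280],a])]),None,fx=1,fy=1))
sc=arm.get_calibration("scene"); print([(4*(proj(sc,p)-[310,120])).round()+[0,280] for p in (arm.current_ee_pos(),P(.138,.05),P(.138,.07),P(.16,.05,-.1),P(.16,.07,-.055))]); print(arm.get_calibration("wrist")["cam_to_world"][:3,3])
```

```text
[array([230., 554.]), array([232., 526.]), array([233., 502.]), array([250., 503.]), array([283., 518.])]
[0.507  0.1214 0.2254]
```

View pics/c4.png

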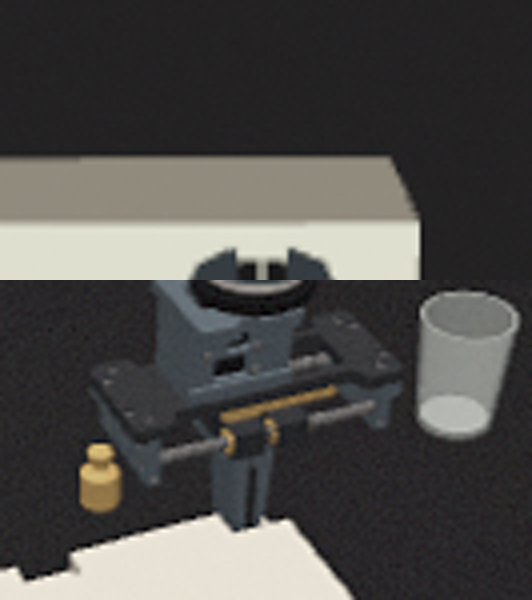

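The scene crop shows the fingertip end at about (240,528), matching the predicted pixel for z≈0.05 (232,526) and not the TCP's own (230,554). The real fingertip is therefore over 20 mm short of the reported TCP and just above the ledge. I'll continue the guarded descent.

Run:
```python
from h import *
from rig import arm
f0=np.load("f0.npy"); z=.0267
while z>.012:
    z-=.0006; arm.move_l(P(.138,z),feed=.02); f=arm.current_force()-f0
    if f[2]>2: arm.sleep(.05); f=arm.current_force()-f0; print(round(z,4),arm.current_ee_pos(),f)
    if f[2]>2.5: break
print(arm.current_t(),z,arm.current_ee_pos(),[arm.current_force()-f0])
```

```text
0.0225 [0.5757 0.1213 0.0227] [-2.1482 -0.2005  3.8202]
23.825 0.022500000000000003 [0.5757 0.1213 0.0227] [array([-2.1482, -0.2005,  3.8202])]
```

Contact was at a reading of 22.7 mm, so the tip offset is about 27 mm. Now I'll slide right under light force.

Run:
```python
from h import *
from rig import arm
f0=np.load("f0.npy"); z=.0225; y=.138; zc=[]; n=0
while y>-.05:
    y-=.004 if y>.034 else .002
    arm.move_l(P(y,z),feed=.04); f=arm.current_force()-f0; e=arm.current_ee_pos()
    n+=1; print(round(y*1e3,1),round(z*1e3,2),e[2].round(5),f.round(1))
    if np.abs(f[1])>9 or f[2]>14: print("stop"); break
    if len(zc)>4 and f[2]<1.5 and z<np.median(zc[-6:])-.0012: print("NOTCH"); break
    if f[2]>2: zc.append(e[2])
    z+=np.clip((f[2]-4.5)/25000,-.0003,.0003)
print(arm.current_t(),arm.current_ee_pos(),arm.current_force()-f0)
```

```text
134.0 22.5 0.0227 [0.1 0.4 4.5]
130.0 22.5 0.02268 [0.6 0.4 5.3]
126.0 22.53 0.02269 [-0.1 -1.2  5.2]
122.0 22.56 0.02268 [ 0.1 -0.6  5.3]
118.0 22.59 0.02267 [ 0.1 -0.5  4.9]
114.0 22.61 0.02269 [ 0.2 -0.1  5.2]
110.0 22.63 0.0227 [-0.3 -1.9  5.2]
106.0 22.66 0.02269 [ 0.5 -1.7  4.8]
102.0 22.67 0.02266 [-0.  -1.   5.1]
98.0 22.7 0.02271 [-0.2 -4.   4.4]
94.0 22.69 0.0227 [ 0.2 -5.4  3.7]
90.0 22.66 0.0227 [ 0.2 -1.8  4.1]
86.0 22.64 0.02269 [ 1.  -0.3  5.1]
82.0 22.66 0.02266 [-0.3  0.5  5.1]
78.0 22.69 0.02268 [ 0.7 -1.   5.2]
74.0 22.72 0.02271 [ 0.1 -3.7  3.8]
70.0 22.69 0.02269 [-0.5 -2.7  4.5]
66.0 22.69 0.02267 [ 0.2 -2.3  3.6]
62.0 22.65 0.02264 [-0.6 -2.2  3.6]
58.0 22.62 0.02237 [ 0.5  0.1 -0.6]
54.0 22.41 0.02231 [ 0.2 -0.5 -0.7]
50.0 22.2 0.0223 [-0.1 -2.5  2.3]
46.0 22.11 0.0223 [ 0.4 -2.2  4.5]
42.0 22.11 0.02231 [-0.2 -1.2  4.8]
38.0 22.12 0.02229 [ 0.2 -0.4  5.8]
34.0 22.18 0.02228 [ 0.6 -0.4  5.8]
32.0 22.23 0.02229 [ 0.6 -0.4  4.2]
30.0 22.21 0.02228 [0.2 0.6 5.7]
28.0 22.26 0.02226 [0.6 1.1 4.7]
26.0 22.27 0.02225 [-0.2 -0.1  3.7]
24.0 22.24 0.02219 [0.1 0.1 2.5]
22.0 22.16 0.02196 [ 0.3  0.2 -0.4]
20.0 21.96 0.02186 [-0.7 -0.1 -0. ]
18.0 21.78 0.02178 [0.5 0.5 0. ]
16.0 21.6 0.02161 [ 0.2  0.8 -0.1]
14.0 21.42 0.0214 [-0.2 -1.  -0.2]
12.0 21.23 0.02123 [ 0.2 -0.6 -0. ]
10.0 21.05 0.02106 [ 0.4 -0.3 -0.8]
NOTCH
33.325 [ 0.5756 -0.0068  0.0211] [ 0.3534 -0.3101 -0.7719]
```

Contact was lost at y≈22 mm, after the expected 0.4 mm step at y≈62. That puts the notch centre at about 8 mm, against 9 mm from the image. Next I'll press the tongue.

Run:
```python
from h import *
from rig import arm
f0=np.load("f0.npy"); y,x=.0085,-.086; z=.0105
p=arm.current_ee_pos()
arm.move_l(P(y,p[2],x),feed=.05); arm.move_l(P(y,z,x),feed=.04); arm.sleep(.1); f0=arm.current_force(); print(arm.current_ee_pos(),f0)
hi=0
while z>-.006:
    z-=.0005 if z>.0025 else .0003
    arm.move_l(P(y,z,x),feed=.02); f=arm.current_force()-f0; e=arm.current_ee_pos()
    print(round(z*1e3,2),(e[2]*1e3).round(2),f.round(1))
    if f[2]>14 or max(abs(f[:2]))>8: break
print(arm.current_t())
```

```text
[ 0.5716 -0.0082  0.0105] [1.5115 0.531  0.4158]
10.0 10.05 [-1.8 -0.1 -0. ]
9.5 9.5 [-1.9  0.2 -0.3]
9.0 8.96 [-1.   0.2 -0.6]
8.5 8.57 [-1.8 -1.2  1.9]
8.0 8.12 [-2.9 -0.3  3.8]
7.5 7.66 [-3.5 -0.7  4.5]
7.0 7.16 [-2.9 -0.5  4.5]
6.5 6.66 [-2.8 -0.5  5.1]
6.0 6.16 [-3.7 -0.9  4.9]
5.5 5.69 [-3.4 -0.1  4.7]
5.0 5.17 [-2.6 -1.4  4.6]
4.5 4.66 [-3.1 -0.3  6. ]
4.0 4.15 [-3.3 -0.1  4.6]
3.5 3.68 [-3.1 -0.2  3.8]
3.0 3.18 [-3.  -1.4  4.2]
2.5 2.66 [-3.7 -0.5  4.9]
2.2 2.38 [-2.2  0.2  5.2]
1.9 2.09 [-4.1 -0.3  5.5]
1.6 1.79 [-2.8 -1.1  4.2]
1.3 1.5 [-2.8 -0.5  5.2]
1.0 1.2 [-2.7 -0.5  6.1]
0.7 0.87 [-3.1 -0.8  5.6]
0.4 0.59 [-3.3 -0.5  5.1]
0.1 0.48 [-3.7 -1.7  9.3]
-0.2 0.35 [-5.6 -0.3 13.3]
-0.5 0.28 [-6.8 -0.9 18.1]
40.5917
```

The tongue bottomed after about 8.1 mm of travel, with force rising from about 5 N to 18 N. I'll retract and check.

Run:
```python
from h import *
from rig import arm
arm.move_l(P(.0085,.12,-.086),feed=.15); arm.move_l(P(.0085,.25,-.2),feed=.25); arm.sleep(.3)
a=arm.snapshot("scene")[:,:,::-1]; b=arm.snapshot("top")[:,:,::-1]
cv2.imwrite("pics/final.png",np.vstack([cv2.resize(a[110:290,120:480],None,fx=2,fy=2,interpolation=cv2.INTER_CUBIC),cv2.resize(b[140:300,160:500],(720,339))[:240]]))
g0,g1=cv2.imread("pics/top0.png"),b
for n,(u,v) in dict(stopper=(346,276),weight=(293,269),logger=(463,263),beaker=(183,267),cyl=(185,207),bottle=(458,188)).items():
    s=np.s_[v-25:v+25,u-25:u+25]; print(n,np.abs(g0[s].astype(int)-g1[s]).max(2).__gt__(40).sum())
print(arm.current_t(),arm.current_force())
```

```text
stopper 1265
weight 1540
logger 0
beaker 0
cyl 0
bottle 0
42.7833 [ 0.0279 -0.1575 -0.7791]
```

View pics/final.png

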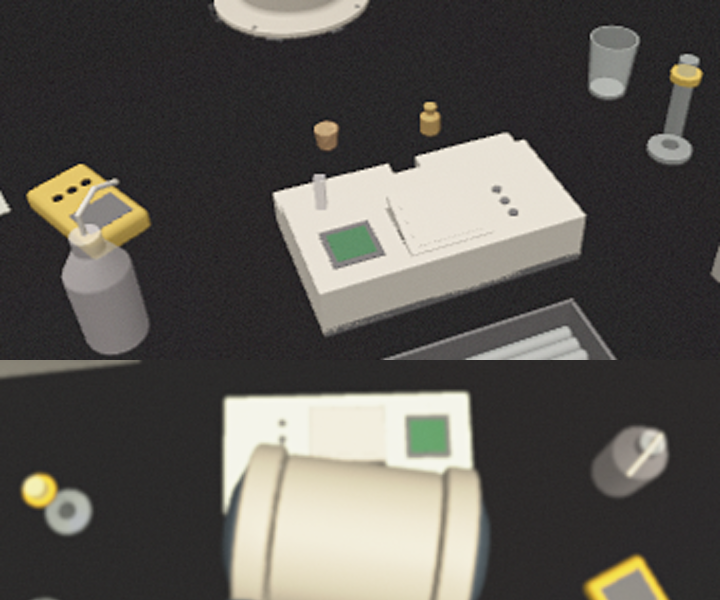

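The scene half of the picture shows the lid standing ajar, with a raised front and a gap along its right side. The stopper (283,177), weight (335,169) and cuvette (280,206) are at their original pixels. The top-view differences at the stopper and weight are the arm covering them.

```bash
python3 -c "
from rig import arm
arm.sign_off(); print(arm.current_t())"
```

```text
the job is handed in; nothing more can be done
the job is handed in; nothing more can be done
```

The photometer lid is ajar. The arm was clear of everything when I handed the job in, at about 43 s of the 64 s allowed.

- **Slide:** I laid the closed fingertips on the ledge about 22 mm from its left end and slid them right at roughly 4–6 N. Contact lapsed for about two steps (8 mm) at y ≈ 58–54 mm, where the ledge drops 0.4 mm, and was then picked up again. The edge fell away at y ≈ 22 mm, so the notch centre is near 8 mm; the camera had put it at 9 mm.
- **Press:** The tongue gave about 5 N of resistance and went down about 8.1 mm to a hard stop, with a peak force of about 18 N.
- **Final check:** The last scene picture shows the lid raised. The stopper, weight and cuvette looked unmoved in it, and the logger, beaker, cylinder and wash bottle showed no change in the top view. The top view could not check the stopper and weight because the arm covered them.

**What disagreed:**
- The fingers touched the ledge only with the reported tool tip about 27 mm below the ledge top, so the real tip is that much shorter than reported. I found this by touch and by camera, which took about 11 s of slow descent.
- The tongue's resistance read a little under the stated 6–9 N.
- I did not measure the lid angle itself. I inferred it is fully ajar from the hard stop and the picture.

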